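# Balance the heater lid on the lifting rod

### The job

The stay of the dry-block heater's hot lid has come off and a colleague wants to clip it back on. Take the lifting rod from its rest, pass its end through the steel eye at the lid's front edge, and with it swing the lid up to its balance point, where its weight pulls neither shut nor open; keep the gripper off the lid and do not let the lid drop shut or fall right back. Finish while holding: the gripper still grips the rod, the rod is still through the eye, and the lid is kept still at the balance point.

Things in the scene. Friction and masses are not known exactly. Their poses are not given: they have to be found in the camera images.
- heater: Dry-block heater, white housing 160 x 150 mm (its x, y), 85 mm high to the rim, fixed to the worktop; 126 mm high with the lid shut. Origin at the centre of its underside, +z up; its front (dark display, lid eye) faces its own -x. The lid is hinged along the rear rim. The thin metal stay on its left (+y) side is not used.
- lid (a joint): Lid angle, rad: 0 shut, grows as the front edge swings up and back, stop at 1.95. Nearly free hinge, lid 0.2 to 0.35 kg. Shut, its centre of mass lies 78 mm in front of and 26 mm above the hinge axis, so it balances at 1.25 rad, before it stands upright; below that it falls shut, above that it falls back.
- lid_hinge (a point): On the grey lid, 154 x 148 x 40 mm (x, y, z when shut): point on the hinge axis at the middle of the rear edge, at heater coordinates (74, 0, 86) mm; its y axis is the hinge axis, its front edge is at x = -154 mm, side edges at y = +-74 mm. Parallel to the heater when shut. It is hot: only the rod may touch it.
- lid_eye (a point): Centre of the steel ring in front of the lid's front edge, near its right (-y) corner: hole 16 mm, outside 26 mm, 6 mm thick, axis along the lid's y, open on both sides. In the frame of lid_hinge (-180, -45, 14) mm: 100 mm above the worktop when shut, 181 mm from the hinge axis. The lid's front face is 26 mm behind the eye centre, its right side edge 29 mm to the right (-y) of it.
- rod: Lid lifting rod, loose, 60 to 110 g, along its own x. Origin at the middle of its black handle, 64 long x 16 wide (y) x 18 mm high (z), to be gripped across the width from above. Ahead of it a 21 mm collar (x = 32 to 37 mm) and a steel shaft, 8 mm diameter, slightly tapered end at x = 122 mm. It starts level in the rest, tip roughly to +y (within 0.5 rad), axis 50 mm above the worktop.
- rod_tip (a point): Tip of the rod's shaft, on its axis, 122 mm from the handle's middle.
- rod_neck (a point): Where the shaft leaves the collar, on the rod's axis, 37 mm from the handle's middle; the shaft is 85 mm long from here to the tip.
- rod_rest: Low steel rest for the rod, fixed: base plate 105 x 56 x 4 mm and two forked uprights 50 mm high that carry the handle's rear end (own x -32 to -20 mm) and the shaft (x 48 to 56 mm); between them the handle is free for the fingers. Origin under the handle's middle on the worktop, axes parallel to the rod's. The rod lifts straight up out of it.
- petri: Bystander: black-rimmed round dish, 94 mm across, 30 mm high, loose; origin at centre of its underside. Leave in place.
- bench_timer: Bystander: small white bench timer 58 x 62 x 18 mm, loose; origin at centre of its underside. Leave in place.
- jar: Bystander: brown jar 42 mm across, 88 mm high, loose; origin at centre of its underside. Leave in place.
Mind the look-alikes: they are no part of the job. Leave any orange look-alike of the rod_rest alone.

How it is judged:
On the way, in this order (a step that is already met when the one before it is completed fails the run):
1. the rod is lifted out of its rest in the gripper (contact force between the fingers and rod above 1 N and contact force between rod and rod_rest below 0.05 N and distance of rod from where it was at the start of the episode above 0.025 m), for 0.1 s.
2. the rod's end is through the lid's eye while the lid is still shut (contact force between the fingers and rod above 1 N and x of rod_tip in the frame of lid_eye between -0.015 and 0.015 m and z of rod_tip in the frame of lid_eye between -0.015 and 0.015 m and x of rod_neck in the frame of lid_eye between -0.015 and 0.015 m and z of rod_neck in the frame of lid_eye between -0.015 and 0.015 m and ((y of rod_tip in the frame of lid_eye above 0.006 m and y of rod_neck in the frame of lid_eye below -0.006 m) or (y of rod_neck in the frame of lid_eye above 0.006 m and y of rod_tip in the frame of lid_eye below -0.006 m)) and value of joint lid below 0.08 rad), for 0.2 s.
At the end, for the whole second after the job is handed in: The lid stands still (under 0.15 rad/s) within 0.1 rad of its balance angle of 1.25 rad, the rod passes through its eye (tip and collar on opposite sides, each at least 6 mm away), and the gripper grips the rod and is off the lid; the rod is clear of rest and heater housing (contact force between the fingers and rod above 1 N and x of rod_tip in the frame of lid_eye between -0.015 and 0.015 m and z of rod_tip in the frame of lid_eye between -0.015 and 0.015 m and x of rod_neck in the frame of lid_eye between -0.015 and 0.015 m and z of rod_neck in the frame of lid_eye between -0.015 and 0.015 m and ((y of rod_tip in the frame of lid_eye above 0.006 m and y of rod_neck in the frame of lid_eye below -0.006 m) or (y of rod_neck in the frame of lid_eye above 0.006 m and y of rod_tip in the frame of lid_eye below -0.006 m)) and value of joint lid between 1.15 and 1.35 rad and velocity of joint lid between -0.15 and 0.15 rad/s and contact force between each of the fingers, the arm and lid below 0.3 N and contact force between rod and rod_rest below 0.1 N and contact force between rod and heater below 0.1 N); the arm keeps its last pose, push and grip.
It fails at once if the gripper or arm touches the hot lid (contact force between any of the fingers, the arm and lid above 1 N).
It fails at once if the lid falls right back, past 1.75 rad (value of joint lid above 1.75 rad).
It fails at once if the lid drops shut (faster than 3 rad/s) (velocity of joint lid below -3 rad/s).
It fails at once if a bystander is moved by more than 30 mm (distance of any of petri, bench_timer, jar from where it was at the start of the episode above 0.03 m).
It also fails if it takes over 51 s, if anything falls off the work surface, if the arm or the gripper's body presses on something with over 40 N, if the wrist force passes 120 N, or if a joint passes its speed limit or range.

### The arm

A 7-joint arm with a two-finger parallel gripper is mounted at the origin on a cart in front of the work surface, level with it; the furniture and walls round the work are solid. World frame = base frame: x ahead of the robot, y to its left, z up, the work surface at z = 0. Lengths are in m, angles in rad, forces in N, time in s.
With the tool pointing down it reaches from about 0.425 to 0.925 m from the base axis. Payload 6.8 kg.
Tool frame: the origin (TCP) lies on the front face of the gripper's body, between the roots of the fingers; the fingertips stand 73 mm ahead of it and the grasp point (between the pads) lies 54 mm ahead of it (env.nose_length is the distance from the TCP to the fingertips, in m); z points along the fingers, y is the line along which they close (so a half turn about z gives the same grasp; the last joint's range is limited). The gripper opens to 85 mm and grips with 20 to 120 N. Pads are 22 mm wide; open, the fingers measure 114 mm over their backs; the gripper's body (76 mm by 85 mm) begins 54 mm behind the grasp point. The pads swing forward as they close: fully open they stand 13 mm farther back than shut.
Start: joints at [-1.216, 0.477, 0.022, 1.555, -0.011, 1.109, -0.083], TCP at [0.301, 0.604, 0.304] pointing down, gripper open.
Joint ranges: [-2.96, 2.96], [-0.34, 2.1], [-1.41, 1.46], [0.24, 2.44], [-1.37, 4.51], [0.17, 1.92], [-2.96, 2.96]. Speed limits (rad/s): [2.39, 2.39, 3.14, 3.14, 3.14, 3.14, 3.14].

### API

Orientations are given as a unit quaternion [w, x, y, z].
In Python, from cell import env, kin, camera, calibration, job gives the robot as it stands. The module is installed in compiled form; this text tells all that it offers. Calls block until the motion is done:
- env.reach(position, orientation): joint-space move of the TCP to a pose.
- env.movel(position, velocity=0.15, rot=None, stop_force=None): straight line of the TCP; rot=None keeps the orientation; velocity is the mean speed in m/s. With stop_force (N) it stops when the force on the tool has changed by that much, and returns True; else False.
- env.goto_joints(angles): joint-space move.
- env.grip(opening, f_grip=None): finger opening in m; f_grip is the grip in N (None keeps the last); returns when the fingers have stopped.
- env.dwell(seconds).
- kin.inverse_kinematics(position, orientation): joint angles nearest the present ones, or None.
- env.get_state(): the state.
- camera(name): name is "side" or "top" or "wrist"; returns (picture, depth): 420x560x3 uint8, blue, green, red; 420x560 float32, m along the optical axis (not along the pixel's ray), 0 where there is no reading.
- calibration(name): a dict with "fx", "fy", "cx", "cy" (pixels), "rvec" (rotation vector, rad) and "tvec" (3), from world to camera coordinates, as OpenCV has them. Camera axes: x right, y down, z forward; pixel columns grow to the right and rows downward; lengths in m; the calibration is good to about 2 mm. The wrist camera is an equidistant fisheye: a pixel r from the principal point sees the ray r / f radians off the axis. A picture is of the moment at which its call begins: read the wrist's pose just before it. calibration takes no time and is no camera call; for the wrist camera it gives the pose at the moment of the call.
A pose or a line that the arm cannot do raises env.PlanningError and nothing moves.
- job.job_done(): hands the job in, once; it reports no verdict.
The state is a dict: "time": time; "qpos": joint angles; "joint_velocities": joint speeds; "joint_torque": joint torques, N m; "tcp_pos": TCP position; "orientation": TCP orientation; "force": force on the tool from outside, world axes, zero at the start; "torque": the same for the moment, N m; "opening": finger opening in m.
Only numpy, scipy, OpenCV 4.12 (cv2) and the standard library are available. Lean on these libraries where they do the work, as an engineer would, in place of code of your own. Each camera call takes 0.05 s, during which the arm holds its last target. There are 200 camera calls.

## Working session

There is one attempt and no reset: what is moved stays moved. The work goes in short steps, each a Python script; the robot and the scene stay as the last script left them, time stands still between calls to the robot, and variables do not carry over. Pictures are saved under pics/ and viewed, on a budget of 10 in all, crops included, one or two more only if the job needs it, and the job is handed in when it is done.

```bash
mkdir -p pics; ls; cat > h.py <<'E'
import numpy as np, cv2
from cell import env, kin, camera, calibration, job
from scipy.spatial.transform import Rotation as R
def cal(n):
    c=calibration(n); Rm=cv2.Rodrigues(np.array(c["rvec"],float))[0]; return c,Rm,np.array(c["tvec"],float).ravel()
def cloud(n,depth):
    c,Rm,t=cal(n); v,u=np.indices(depth.shape)
    P=np.stack([(u-c["cx"])/c["fx"]*depth,(v-c["cy"])/c["fy"]*depth,depth],-1)
    return (P-t)@Rm
def proj(n,p):
    c,Rm,t=cal(n); q=Rm@np.array(p)+t
    return c["fx"]*q[0]/q[2]+c["cx"],c["fy"]*q[1]/q[2]+c["cy"]
E
python3 - <<'E'
from h import *
for n in("side","top"):
    p,d=camera(n); np.savez(f"{n}0.npz",p=p,d=d); cv2.imwrite(f"pics/{n}0.png",p)
    c,Rm,t=cal(n); print(n,c["fx"],-Rm.T@t,Rm[2],(d==0).mean())
print(env.get_state())
E
```

```text
pics
side 398.225728453933 [-0.14423144  1.03673534  0.73113016] [ 0.4686871  -0.76122104 -0.44819073] 0.05659013605442177
top 536.9148353327786 [ 0.32389669 -0.04408543  1.57536932] [ 0.14200289 -0.0095261  -0.9898204 ] 0.004077380952380952
{'time': 0.1, 'qpos': array([-1.21612983,  0.47774834,  0.02236096,  1.55632378, -0.01154821,
        1.10931079, -0.083101  ]), 'joint_velocities': array([-0.00044613, -0.00169003, -0.00082889, -0.00334782, -0.00038218,
        0.00068604,  0.00088538]), 'joint_torque': array([ 5.17179622e-03, -5.97762144e+01,  1.61380872e+00, -2.81955332e+01,
        1.28315089e-02,  5.03688992e-03, -9.80590926e-06]), 'tcp_pos': array([0.3011573 , 0.60364101, 0.30301463]), 'orientation': array([-1.48035411e-04,  2.29333024e-01,  9.73347663e-01, -8.17995070e-04]), 'force': array([0.61672809, 0.58400269, 0.30829527]), 'torque': array([-0.04460195,  0.03607374, -0.01266515]), 'opening': 0.08519654733613558}
```

View pics/side0.png

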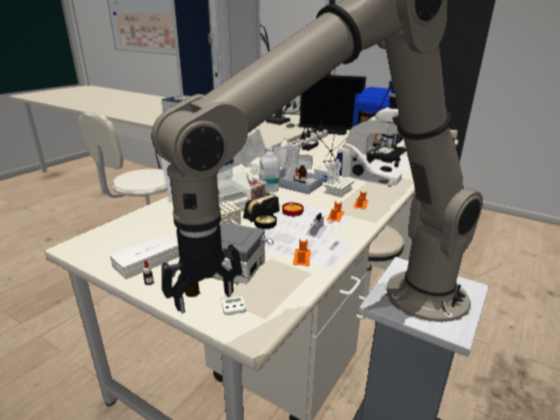

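View pics/top0.png

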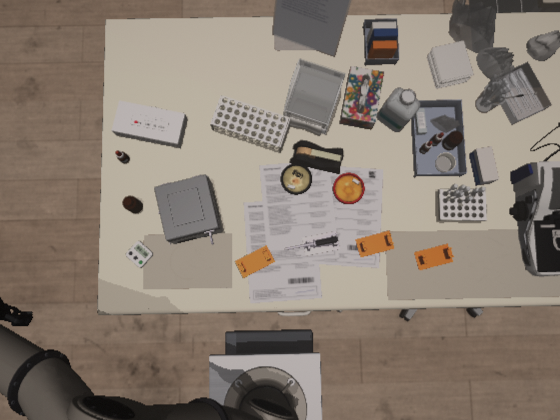

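Side view: the arm hides the heater, orange stands at (302,252), (337,210), (362,198). Top view (up = +x, left = +y): heater at (187,208) with the eye near (211,237). Rod candidates: steel rest with black handle at (322,242), tip towards (287,246); orange look-alikes at (255,262), (374,243), (434,256). I choose the steel one; close crops next, with measurement.

```bash
python3 - <<'E'
from h import *
z=np.load("top0.npz"); p,d=z["p"],z["d"]; W=cloud("top",d)
a=cv2.resize(p[170:260,140:240],None,fx=5,fy=5,interpolation=cv2.INTER_CUBIC)
b=cv2.resize(p[220:265,275:350],None,fx=8,fy=8,interpolation=cv2.INTER_CUBIC)
im=np.zeros((450+360,600,3),np.uint8); im[:450,:500]=a; im[450:,:600]=b
cv2.imwrite("pics/crop.png",cv2.resize(im,None,fx=.74,fy=.74))
# lid top
m=np.zeros(d.shape,np.uint8); s=np.s_[170:260,140:240]
m[s]=((W[s][...,2]>.105)&(W[s][...,2]<.145))
m=cv2.morphologyEx(m,cv2.MORPH_OPEN,np.ones((5,5)))
pts=W[m>0]; print("lid",pts.mean(0),np.median(pts[:,2]),cv2.minAreaRect((pts[:,:2]*1000).astype(np.float32)))
# eye pixels: heights just outside
for v in range(226,246,2): print(v,[int(1000*W[v,u,2]) for u in range(200,222,2)])
# rod
s=np.s_[232:256,280:345]; zz=W[s][...,2]; k=(zz>.035)
q=W[s][k]; print("rod pts",len(q),q.mean(0))
g=p[s].max(-1); kk=(g<60); q=W[s][kk]; print("dark",len(q),np.median(q,0),cv2.minAreaRect((q[:,:2]*1000).astype(np.float32)))
print(np.round(1000*zz[2:22:2,::3]).astype(int))
E
```

```text
lid [0.55798631 0.20291057 0.12433941] 0.1245760029190321 ((557.6232299804688, 204.45352172851562), (159.95001220703125, 149.20362854003906), 13.034171104431152)
226 [125, 124, 119, 121, 125, 126, 123, 125, 126, 114, 55]
228 [125, 124, 125, 120, 117, 125, 118, 115, 112, 101, 84]
230 [123, 119, 125, 117, 115, 114, 109, 107, 75, 61, 45]
232 [107, 105, 117, 111, 106, 107, 52, 41, 33, 21, 18]
234 [78, 63, 53, 52, 54, 111, 8, 0, -1, 6, 4]
236 [33, 51, 32, 22, -1, 108, -4, 0, 0, 0, 0]
238 [-5, 0, -2, 1, 0, 106, 90, 3, -1, -3, 1]
240 [3, 1, 1, -4, 4, 104, 115, 3, 1, 0, -5]
242 [-1, -3, 10, -2, 5, -4, 110, 2, 5, 0, 3]
244 [-3, -5, -7, 2, -2, -4, 96, 1, 2, -2, 0]
rod pts 274 [ 0.45875087 -0.15301184  0.08306168]
dark 108 [ 0.46427631 -0.18273199  0.05846651] ((409.8333435058594, -117.82842254638672), (37.23664855957031, 223.39651489257812), 39.903526306152344)
[[ 5 -4  0 -2  5  2  4  2  4  1  3  4  4  4  8  7  4  2 57  4 -2  2]
 [ 3  4  2  2  2  3  7 -1  1  7 11 -1 10  5  3  7  3 25 54  7  5  0]
 [ 2 -3  1  3 -1  3  3  2  8  3  9 14  7  2 -1 55 57 63 58 49 -1  7]
 [ 4  2 -2  1 -1 -3 -4  2  9 44  6 57 61 56 61 64 63 59 58 54 -5 -1]
 [ 3 -2  3  3 -5  1  1 -1  7 46  5 53 56 57 63 61 59 57 45 56  6  5]
 [-5 -1 -1  7 -3  3  4 51 57 58 53 54 57 57 54  3  3  3 49  3  2 -1]
 [-1 -2  3 -6 59 55 53 53 54 46  9  3 -1  3  3 -2  6  7  5 -1 -1 -3]
 [ 5  1 54 54 54 -3  0  5  2 30  6  5  7 -2  5 12 11  2  6 -1 -6  1]
 [-3  4  2 -2  0 -1  6 -2  1  6  8  5 -2  7  6 11  2 -3  1  1  0 -2]
 [ 3 -1  6  0  1  1  1  2 -1  4  9  6  5 -5  1  4  6 -5 -2  0  3 -1]]
```

View pics/crop.png

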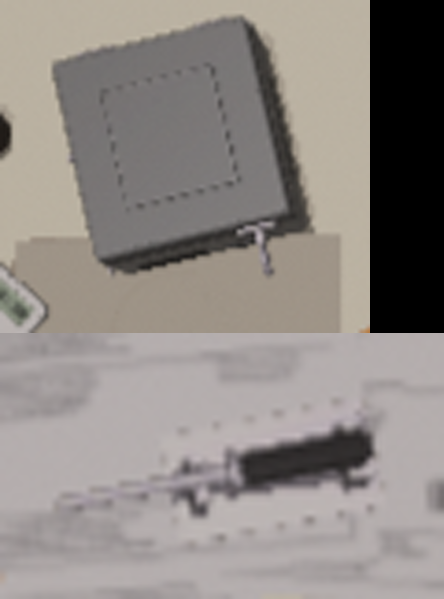

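The upper crop shows the lid with the eye ring edge-on at about (211,240) in the top picture. The lower crop shows the steel rest with the black handle on the right and the tip on the left, so the choice is confirmed. Now the precise geometry by colour plus ray onto a plane.

```bash
cat >> h.py <<'E'
def ray(n,uv,z):
    c,Rm,t=cal(n); o=-Rm.T@t; uv=np.atleast_2d(uv).astype(float)
    D=np.stack([(uv[:,0]-c["cx"])/c["fx"],(uv[:,1]-c["cy"])/c["fy"],np.ones(len(uv))],-1)@Rm
    return o+D*((z-o[2])/D[:,2])[:,None]
E
python3 - <<'E'
from h import *
z=np.load("top0.npz"); p,d=z["p"].astype(int),z["d"]; W=cloud("top",d)
print(p[205,187],p[190,165],p[240,211],p[242,320])
# lid top: grey like its centre
ref=p[225,180]; m=np.zeros(d.shape,np.uint8); s=np.s_[170:250,145:225]
m[s]=(abs(p[s]-ref).max(-1)<22)&(W[s][...,2]>.1)
m=cv2.morphologyEx(m,cv2.MORPH_CLOSE,np.ones((5,5))); m=cv2.morphologyEx(m,cv2.MORPH_OPEN,np.ones((7,7)))
c=max(cv2.findContours(m,0,1)[0],key=cv2.contourArea)[:,0]
print("lid",cv2.minAreaRect((ray("top",c,.126)[:,:2]*1000).astype(np.float32)))
# eye
v,u=np.mgrid[234:248,204:220]; k=W[v,u,2]>.07; P=W[v,u][k]; P=ray("top",np.c_[u[k],v[k]],.11)
print("eye pix",np.c_[u[k],v[k]].tolist()); print(P[:,:2].mean(0),P[:,:2].min(0),P[:,:2].max(0))
# rod
v,u=np.mgrid[230:258,275:350]; sub=p[v,u]; k=(sub.max(-1)<75)&(W[v,u,2]>.045)
H=ray("top",np.c_[u[k],v[k]],.057)[:,:2]; print("handle",len(H),H.mean(0),cv2.minAreaRect((H*1000).astype(np.float32)))
k=(W[v,u,2]>.042)&(u<303); S=ray("top",np.c_[u[k],v[k]],.052)[:,:2]
f=cv2.fitLine(S.astype(np.float32),cv2.DIST_HUBER,0,.01,.01).ravel(); print("shaft",f,S[S[:,1].argmax()])
A=np.r_[H,S]; f=cv2.fitLine(A.astype(np.float32),cv2.DIST_HUBER,0,.01,.01).ravel(); print("all",f)
E
```

```text
[118 119 122] [113 113 116] [151 145 153] [47 46 50]
lid ((556.6639404296875, 204.51254272460938), (160.95103454589844, 146.86962890625), 11.789691925048828)
eye pix [[209, 234], [210, 234], [211, 234], [209, 235], [210, 235], [211, 235], [210, 236], [211, 236], [210, 237], [211, 237], [210, 238], [211, 238], [212, 238], [210, 239], [211, 239], [212, 239], [210, 240], [211, 240], [212, 240], [210, 241], [211, 241], [212, 241], [211, 242], [212, 242], [213, 242], [211, 243], [212, 243], [213, 243], [212, 244]]
[0.47143135 0.13681249] [0.45717462 0.13126439] [0.48481278 0.14217661]
handle 110 [ 0.46535723 -0.18394759] ((465.3831787109375, -184.0585174560547), (14.489662170410156, 60.85078811645508), 10.992072105407715)
shaft [ 0.16376987 -0.9864986   0.45234793 -0.09951793] [ 0.46461194 -0.04087947]
all [ 0.1545083  -0.9879915   0.45917106 -0.1450248 ]
```

```bash
cat >> h.py <<'E'
def tool(yaw,flip=0):  # rod x axis heading yaw (rad); tool z down, tool y across the rod
    x=np.array([np.cos(yaw),np.sin(yaw),0])*(-1 if flip else 1); z=np.array([0,0,-1.]); y=np.cross(z,x)
    q=R.from_matrix(np.c_[x,y,z]).as_quat(); return q[[3,0,1,2]]
EYE=np.array([.467,.137,.100]); TH=np.radians(12.5); YR=np.radians(99.3); YL=TH+np.pi/2
HX=np.array([np.cos(TH),np.sin(TH),0]); HY=np.array([-np.sin(TH),np.cos(TH),0])
ROD=np.array([.465,-.184,.050]); UP=np.array([0,0,.054])
def eye_at(a,eye=EYE):
    h=eye+.180*HX-[0,0,.014]; b=a+np.arctan2(14,180); r=np.hypot(.18,.014)
    return h-r*np.cos(b)*HX+[0,0,r*np.sin(b)]
E
python3 - <<'E'
from h import *
for f in (0,1):
    for n,pp,y in [("rest",ROD,YR),("pre",EYE-.147*HY,YL),("in",EYE-.082*HY,YL),("mid",eye_at(.6)-.082*HY,YL),("end",eye_at(1.25)-.082*HY,YL)]:
        q=kin.inverse_kinematics(pp+UP,tool(y,f)); print(f,n,np.round(pp,3),None if q is None else np.round(q,2))
E
```

```text
0 rest [ 0.465 -0.184  0.05 ] [-0.32  0.63  0.75  2.15 -0.73  0.64  1.11]
0 pre [ 0.499 -0.007  0.1  ] [-0.46  0.43  0.43  2.12 -0.29  0.65  0.39]
0 in [0.485 0.057 0.1  ] [-0.56  0.41  0.39  2.14 -0.25  0.63  0.22]
0 mid [0.523 0.065 0.199] [-0.63  0.31  0.47  1.98 -0.18  0.88  0.15]
0 end [0.618 0.086 0.261] [-0.61  0.41  0.5   1.7  -0.22  1.09  0.17]
1 rest [ 0.465 -0.184  0.05 ] [-0.59  1.01  1.26  2.16 -1.22  1.03 -1.6 ]
1 pre [ 0.499 -0.007  0.1  ] [-0.98  0.85  1.27  2.15 -1.03  0.99 -2.04]
1 in [0.485 0.057 0.1  ] [-1.12  0.83  1.27  2.17 -1.02  0.98 -2.17]
1 mid [0.523 0.065 0.199] [-1.15  0.64  1.28  2.01 -0.71  1.05 -2.45]
1 end [0.618 0.086 0.261] [-1.03  0.72  1.28  1.72 -0.73  1.26 -2.51]
```

```bash
python3 - <<'E'
from h import *
env.reach(ROD+UP+[0,0,.17],tool(YR))
s=env.get_state(); print(s["time"],s["tcp_pos"])
p,d=camera("wrist"); np.savez("w1.npz",p=p,d=d); c=calibration("wrist"); print(c); np.save("w1c.npy",c,allow_pickle=True)
cv2.imwrite("pics/w1.png",p)
E
```

```text
2.9333 [ 0.46556272 -0.18321818  0.27397248]
{'fx': 325.19226210127806, 'fy': 325.19226210127806, 'cx': 279.5932746416063, 'cy': 214.1825621539987, 'rvec': array([-2.80490665, -0.22873562, -0.0381473 ]), 'tvec': array([-0.42835086, -0.27373358,  0.2706162 ])}
```

View pics/w1.png

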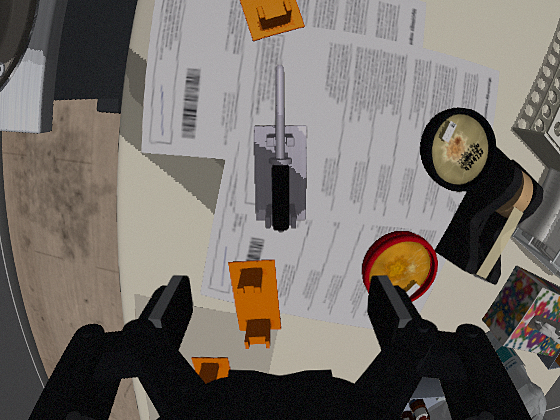

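Wrist view: black handle at about (281,195), shaft tip at (280,67), orange stands at (255,300) and (272,15). I measure the rod with fisheye rays and then grasp.

```bash
cat >> h.py <<'E'
def fray(c,uv,z=None,depth=None):
    Rm=cv2.Rodrigues(np.array(c["rvec"],float))[0]; o=-Rm.T@np.ravel(c["tvec"])
    uv=np.atleast_2d(uv).astype(float); xy=(uv-[c["cx"],c["cy"]])/c["fx"]; r=np.linalg.norm(xy,axis=1)
    D=np.c_[xy*(np.sin(r)/np.maximum(r,1e-9))[:,None],np.cos(r)]
    if depth is not None: return o+(D*(np.ravel(depth)/D[:,2])[:,None])@Rm
    D=D@Rm; return o+D*((z-o[2])/D[:,2])[:,None]
E
python3 - <<'E'
from h import *
w=np.load("w1.npz"); p,d=w["p"],w["d"]; c=np.load("w1c.npy",allow_pickle=True).item()
m=np.zeros(d.shape,np.uint8); s=np.s_[150:240,262:300]; m[s]=p[s].max(-1)<60
m=cv2.morphologyEx(m,cv2.MORPH_OPEN,np.ones((3,3)))
v,u=np.nonzero(m); H=fray(c,np.c_[u,v],.056); r=cv2.minAreaRect((H[:,:2]*1000).astype(np.float32)); print("handle",r,len(H))
Q=fray(c,np.c_[u,v],depth=d[v,u]); print("z",np.median(Q[:,2]))
v,u=np.mgrid[60:150,270:290]; P=fray(c,np.c_[u.ravel(),v.ravel()],depth=d[v,u]); k=(P[:,2]>.044)&(P[:,2]<.065)
S=fray(c,np.c_[u.ravel(),v.ravel()][k],.052)[:,:2]
f=cv2.fitLine(S.astype(np.float32),cv2.DIST_HUBER,0,.01,.01).ravel(); print("shaft",f,np.degrees(np.arctan2(*f[[1,0]])),S[S[:,1].argmax()],"z",np.median(P[k,2]))
print(len(S))
E
```

```text
handle ((464.5237121582031, -181.86813354492188), (16.186012268066406, 62.709266662597656), 10.025352478027344) 1123
z 0.0590387991936655
shaft [ 0.16313821 -0.9866032   0.4534156  -0.11551645] -80.6109 [ 0.44537824 -0.06120685] z 0.05336193405682865
917
```

```bash
sed -i 's/^ROD=.*/ROD=np.array([.4647,-.1818,.050]); UP=np.array([0,0,.054])/; s/YR=np.radians(99.3)/YR=np.radians(99.5)/' h.py; sed -i 's/ROD=\(.*\) ROD=/\1/' h.py; grep -n "ROD\|YR" h.py
python3 - <<'E'
from h import *
q=tool(YR)
env.movel(ROD+UP+[0,0,.06],.15,q); env.movel(ROD+UP-[0,0,.002],.06)
env.grip(0.0,100); s=env.get_state(); print(s["time"],s["tcp_pos"],s["opening"],s["force"])
env.movel(ROD+UP+[0,0,.02],.06); env.movel(ROD+UP+[0,0,.13],.15)
s=env.get_state(); print(s["time"],s["tcp_pos"],s["opening"],s["force"])
pre=EYE-.150*HY+UP
env.movel(pre+[0,0,.08],.15,tool(YL)); env.movel(pre,.08)
s=env.get_state(); print(s["time"],s["tcp_pos"],pre,s["opening"],s["force"])
c=calibration("wrist"); p,d=camera("wrist"); np.savez("w2.npz",p=p,d=d); np.save("w2c.npy",c,allow_pickle=True)
cv2.imwrite("pics/w2.png",p)
for n in("top","side"):
    p,d=camera(n); np.savez(f"{n}2.npz",p=p,d=d)
E
```

```text
20:EYE=np.array([.467,.137,.100]); TH=np.radians(12.5); YR=np.radians(99.5); YL=TH+np.pi/2
22:ROD=np.array([.4647,-.1818,.050]); UP=np.array([0,0,.054])
5.6917 [ 0.46470887 -0.18181223  0.10224624] 0.0143411418527758 [-1.35908293  1.12965543  6.1517673 ]
7.0917 [ 0.46424414 -0.18142253  0.23327956] 0.014470010133444778 [0.35064371 0.41046708 0.08102225]
9.5667 [ 0.49983873 -0.00950762  0.15443882] [ 0.49946594 -0.0094444   0.154     ] 0.014399037315645334 [ 0.30373023  0.25424189 -0.63246605]
```

View pics/w2.png

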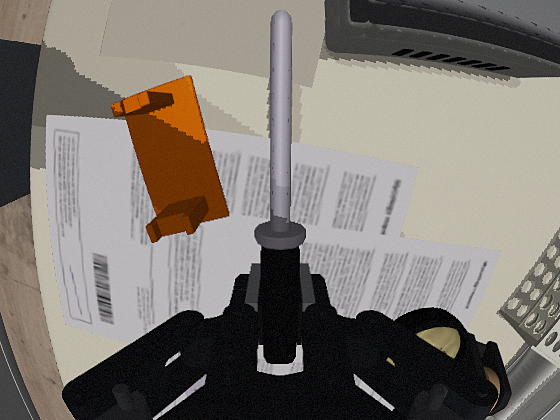

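The rod is gripped straight with the tip at (281,12); the eye lies just outside the top of the frame. I raise and shift sideways to bring the eye into the wrist view.

```bash
python3 - <<'E'
from h import *
w=np.load("w2.npz"); p,d=w["p"],w["d"]; c=np.load("w2c.npy",allow_pickle=True).item()
v,u=np.mgrid[5:215,262:300]; uv=np.c_[u.ravel(),v.ravel()]; P=fray(c,uv,depth=d[v,u]); k=(P[:,2]>.08)&(P[:,2]<.125); P=P[k]
pre=EYE-.150*HY
s=(P-pre)@HY; lat=(P-pre)@HX
for a in np.arange(.04,.13,.01):
    j=abs(s-a)<.004
    if j.any(): print(round(a,2),"lat",round(1000*np.median(lat[j]),1),"ztop",np.round(1000*np.percentile(P[j,2],[50,90]),1),j.sum())
print("tip reach",s.max())
env.movel(pre+UP+[0,0,.10]-.05*HX+.03*HY,.15)
c=calibration("wrist"); p,d=camera("wrist"); np.savez("w3.npz",p=p,d=d); np.save("w3c.npy",c,allow_pickle=True)
cv2.imwrite("pics/w3.png",p); print(env.get_state()["time"])
E
```

```text
0.04 lat -2.2 ztop [104.8 105.8] 19
0.05 lat -0.7 ztop [105.7 106.7] 417
0.06 lat -0.7 ztop [105.7 106.9] 437
0.07 lat -0.6 ztop [105.7 106.9] 459
0.08 lat -0.5 ztop [105.6 106.8] 478
0.09 lat -0.3 ztop [105.8 106.9] 441
0.1 lat -0.3 ztop [105.7 106.9] 463
0.11 lat -0.2 ztop [105.7 106.9] 462
0.12 lat -0.2 ztop [105.3 106.5] 242
tip reach 0.12159820458114064
10.6917
```

View pics/w3.png

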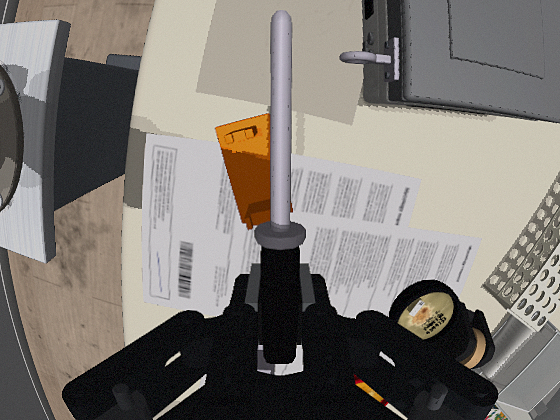

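The eye ring is at about (352,57), and its bracket on the lid face at (393,57). The rod is level with its axis at z = 0.102, so it sits about 52 mm below the TCP.

```bash
python3 - <<'E'
from h import *
w=np.load("w3.npz"); p,d=w["p"],w["d"]; c=np.load("w3c.npy",allow_pickle=True).item()
v,u=np.mgrid[40:75,330:392]; uv=np.c_[u.ravel(),v.ravel()]; P=fray(c,uv,depth=d[v,u]); k=(P[:,2]>.07)&(P[:,2]<.125)
P=P[k]; uv=uv[k]; L=np.c_[(P-EYE)@HX,(P-EYE)@HY,P[:,2]]*1000
print(len(P))
for a in range(-20,30,3):
    j=abs(L[:,0]-a)<1.5
    if j.any(): print(a,j.sum(),"y",np.round(np.percentile(L[j,1],[5,50,95]),1),"z",np.round(np.percentile(L[j,2],[5,50,95]),1))
# ring rim by rays at z=.1 : extent in x from colour-free geometry mask
F=fray(c,uv,.100); l=np.c_[(F-EYE)@HX,(F-EYE)@HY]*1000; r=l[l[:,0]<10]; print("ring at z.1 x",r[:,0].min(),"y",np.percentile(r[:,1],[2,50,98]))
# lid top right edge
g=p.astype(int); v,u=np.mgrid[0:120,360:560]; UV=np.c_[u.ravel(),v.ravel()]; Q=fray(c,UV,depth=d[v,u])
k=(Q[:,2]>.119)&(Q[:,2]<.133)
m=np.zeros(d.shape,np.uint8); m[UV[k,1],UV[k,0]]=1; m=cv2.morphologyEx(m,cv2.MORPH_OPEN,np.ones((5,5)))
ed=[(x,np.nonzero(m[:,x])[0].max()) for x in range(410,550,4) if m[:,x].any()]
E=fray(c,ed,.126)[:,:2]; f=cv2.fitLine(E.astype(np.float32),cv2.DIST_HUBER,0,.005,.005).ravel(); print("right edge yaw",np.degrees(np.arctan2(f[1],f[0])),"off",np.median((np.c_[E,E[:,0]*0+.1]-EYE)@HY)*1000)
ed=[(np.nonzero(m[y,:])[0].min(),y) for y in range(8,95,3) if m[y].any()]
E=fray(c,ed,.126)[:,:2]; f=cv2.fitLine(E.astype(np.float32),cv2.DIST_HUBER,0,.005,.005).ravel(); print("front edge yaw",np.degrees(np.arctan2(f[1],f[0])),np.median((np.c_[E,E[:,0]*0+.1]-EYE)@HX)*1000)
E
```

```text
853
-11 24 y [-1.1  0.7  2.9] z [ 98.6 102.  105.4]
-8 55 y [-1.7  0.4  3.5] z [100.7 106.9 110.1]
-5 56 y [-1.7  0.4  3.9] z [ 95.2 110.3 112.3]
-2 51 y [-1.7  0.1  3.4] z [ 92.9 111.8 113.9]
1 58 y [-1.5  0.5  4. ] z [ 92.1 112.2 113.9]
4 57 y [-1.6  0.1  3.4] z [ 92.5 111.8 113.9]
7 51 y [-1.5 -0.1  3.6] z [ 93.  110.7 113.5]
10 45 y [-1.6 -0.2  3.1] z [ 95.6 109.5 111.5]
13 31 y [-1.6  0.   3.8] z [ 99.2 106.  108.1]
16 42 y [-1.4  0.7  3.9] z [ 99.5 105.1 105.7]
19 40 y [-1.5  1.1  3.9] z [100.5 105.1 106.3]
22 83 y [-8.3  2.6 14.3] z [ 97.6 103.  106.4]
25 179 y [-7.5  4.3 14. ] z [ 90.7 102.1 107.4]
28 81 y [-5.3 13.3 20.8] z [70.6 73.9 80.5]
ring at z.1 x -10.85083970688242 y [-2.53424836  1.57839818  6.02135751]
right edge yaw 13.050845 off -26.629272938788194
front edge yaw -76.16996 25.891024087002275
```

```bash
sed -i 's/^EYE=.*/TH=np.radians(13.2); YR=np.radians(99.5); YL=TH+np.pi\/2/; s/^ROD=.*/EYE=np.array([.467,.137,.0998])+.001*HX+.001*HY; OFF=np.array([0,0,.0522])+.001*HX; TQ=tool(YL+np.radians(.35)); ROD=np.array([.4647,-.1818,.050]); UP=np.array([0,0,.054])/' h.py
python3 - <<'E'
from h import *
env.movel(EYE-.150*HY+OFF+[0,0,.06],.15,TQ); env.movel(EYE-.150*HY+OFF,.08)
f0=env.get_state()["force"]
st=env.movel(EYE-.118*HY+OFF,.04,stop_force=4); s=env.get_state(); print(st,s["time"],s["force"]-f0)
if not st: 
    st=env.movel(EYE-.082*HY+OFF,.04,stop_force=4)
s=env.get_state(); print(st,s["time"],s["force"]-f0,(s["tcp_pos"]-OFF-EYE)@HY,s["tcp_pos"]-OFF-EYE)
for n in("wrist","top","side"):
    c=calibration(n); p,d=camera(n); np.savez(f"{n}4.npz",p=p,d=d); np.save(f"{n}4c.npy",c,allow_pickle=True)
    cv2.imwrite(f"pics/{n}4.png",p)
t=np.load("top4.npz")["p"][200:270,170:270]; w=np.load("wrist4.npz")["p"][:240,150:460]; sd=np.load("side4.npz")["p"][180:300,180:330]
im=np.hstack([cv2.resize(t,(400,280)),cv2.resize(w,(362,280))]); b=cv2.resize(sd,(375,300)); o=np.zeros((580,762,3),np.uint8); o[:280]=im; o[280:,:375]=b
cv2.imwrite("pics/chk4.png",o)
E
```

```text
False 13.1833 [1.04132462 0.94146801 0.10428767]
False 14.2333 [1.7467156  0.38287775 0.67836711] -0.08227114599326718 [ 1.87487802e-02 -8.01063432e-02  1.66594429e-05]
```

View pics/chk4.png

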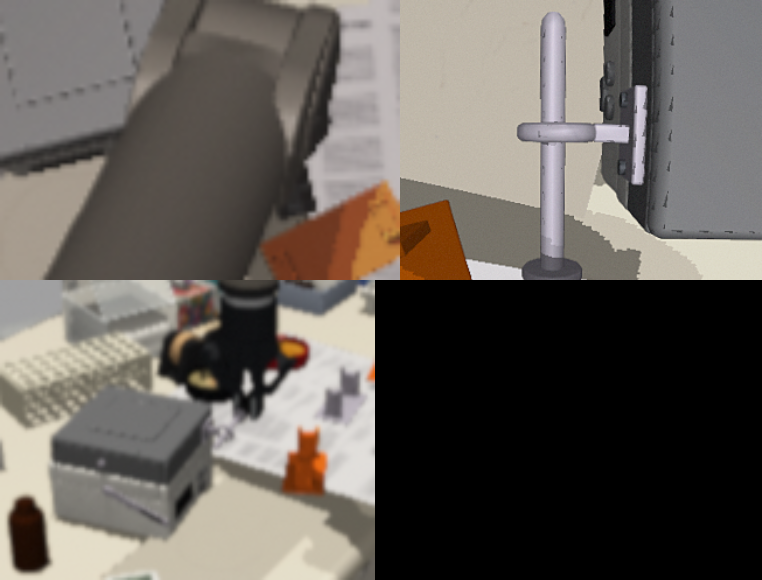

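Threaded: the wrist crop shows the shaft passing through the centre of the ring, with tip and collar on opposite sides. I lift along the arc, halfway first.

```bash
cat >> h.py <<'E'
def lift(a0,a1,v,n):
    f=[]
    for a in np.linspace(a0,a1,n+1)[1:]:
        env.movel(eye_at(a,EYE)-.082*HY+OFF,v); f.append(np.round(env.get_state()["force"],1))
    return f
def snap(k,*names):
    for n in names:
        c=calibration(n); p,d=camera(n); np.savez(f"{n}{k}.npz",p=p,d=d); np.save(f"{n}{k}c.npy",c,allow_pickle=True)
E
python3 - <<'E'
from h import *
print(*lift(0,.7,.05,7)); s=env.get_state(); print(s["time"],s["opening"],s["tcp_pos"]-OFF+.082*HY)
snap(5,"wrist","side")
o=np.hstack([np.load("wrist5.npz")["p"][:260,150:460],cv2.resize(np.load("side5.npz")["p"][150:310,180:360],(292,260))]); cv2.imwrite("pics/chk5.png",o)
E
```

```text
[-0.2 -0.5 -2.2] [ 0.7 -0.1 -1.4] [ 0.8  1.  -2. ] [ 0.8 -0.5 -2.1] [-0.2 -0.6 -2.4] [ 0.1 -0.3 -2.6] [-0.3  0.3 -2.1]
17.9417 0.014360195504167462 [0.51787194 0.14995735 0.2125742 ]
```

View pics/chk5.png

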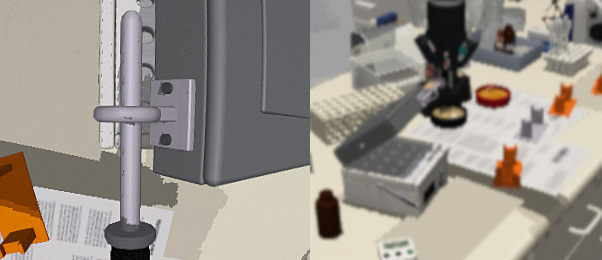

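The lid is half open, the ring is still around mid-shaft, and the gripper is clear of the lid's right edge. Continuing to the balance point, slower at the end.

```bash
python3 - <<'E'
from h import *
print(*lift(.7,1.1,.05,4)); print(*lift(1.1,1.255,.02,2)); env.dwell(.5); s=env.get_state(); print(s["time"],s["opening"],s["tcp_pos"]-OFF+.082*HY,eye_at(1.255,EYE),s["force"])
snap(6,"wrist","side"); 
w=np.load("wrist6.npz"); c=np.load("wrist6c.npy",allow_pickle=True).item()
v,u=np.mgrid[0:300,0:560]; P=fray(c,np.c_[u.ravel(),v.ravel()],depth=w["d"]  [:300].ravel())
hinge=EYE+.180*HX-[0,0,.014]; L=np.c_[(P-hinge)@HX,(P-hinge)@HY,P[:,2]-hinge[2]]; np.save("L6.npy",L)
# lid's top face: points right of eye (HY -60..+20), plane fit
k=(L[:,1]>-.06)&(L[:,1]<.07)&(L[:,2]>.03)&(L[:,2]<.2)&(L[:,0]>-.03)&(L[:,0]<.06); A=L[k]*1000; print(len(A))
for z in range(40,190,15):
    j=abs(A[:,2]-z)<3
    if j.any(): print(z,j.sum(),np.round(np.percentile(A[j,0],[5,50,95]),1))
o=np.hstack([w["p"][:300,150:480],cv2.resize(np.load("side6.npz")["p"][130:310,180:360],(300,300))]); cv2.imwrite("pics/chk6.png",o)
E
```

```text
[ 0.2 -0.6 -2.1] [-1.   0.6 -2.2] [-1.4  0.4 -1. ] [ 0.2 -0.3 -0.7]
[-0.1 -0.3 -1.1] [-0.2  0.8 -1.2]
22.275 0.014319131763675353 [0.60151152 0.16959375 0.26125227] [0.60151931 0.16957836 0.26124691] [ 1.21185519 -0.3885623  -0.68570311]
10059
40 15 [26.6 27.6 28.6]
55 67 [21.5 24.1 25.4]
70 84 [16.3 18.8 20.2]
85 101 [11.  13.2 15. ]
100 133 [5.8 8.  9.8]
115 169 [0.4 3.  4.6]
130 622 [-4.7 -2.7 -1. ]
145 262 [-10.3  -9.2  -8.3]
160 1802 [-29.2 -18.2 -14.9]
```

View pics/chk6.png

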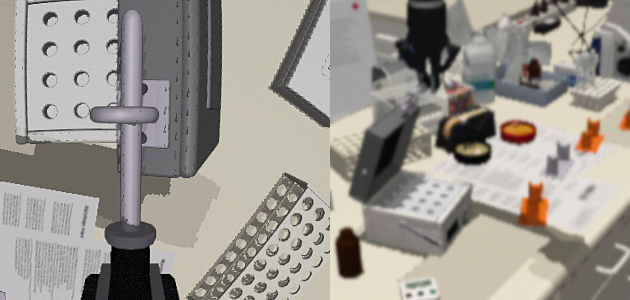

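The shaft is still through the ring, the lid stands open, and the gripper is clear. The lid face slope gives about 1.23 rad. I check that it stays still, then hand in.

```bash
python3 - <<'E'
from h import *
def ang():
    snap(7,"wrist"); w=np.load("wrist7.npz"); c=np.load("wrist7c.npy",allow_pickle=True).item()
    v,u=np.mgrid[0:300,0:560]; P=fray(c,np.c_[u.ravel(),v.ravel()],depth=w["d"][:300].ravel())
    h=EYE+.180*HX-[0,0,.014]; L=np.c_[(P-h)@HX,(P-h)@HY,P[:,2]-h[2]]
    A=L[(abs(L[:,1])<.07)&(L[:,2]>.05)&(L[:,2]<.135)&(L[:,0]>-.03)&(L[:,0]<.06)]
    f=cv2.fitLine(A[:,[0,2]].astype(np.float32),cv2.DIST_HUBER,0,.002,.01).ravel(); return np.pi-np.arctan2(abs(f[1]),-abs(f[0])) 
print(ang()); env.dwell(.6); print(ang()); s=env.get_state(); print(s["time"],s["opening"],s["force"],np.abs(s["joint_velocities"]).max())
job.job_done()
E
```

```text
1.216088
1.2201027
23.075 0.014374310031618452 [ 0.75060901  0.34567383 -1.21820506] 0.07171396951490852
the job is handed in; nothing more can be done
```

The job is handed in, at about 23 s of the 51 s allowed. I took the rod from the steel rest, not from any of the orange look-alikes. Then I threaded it through the shut lid's eye from the right and swung the lid up along its arc to the balance point, keeping the gripper pointing down.

- **Lid angle:** I commanded 1.255 rad. The last two depth checks, about 0.6 s apart, read 1.216 and 1.220 rad, and an earlier hand estimate gave about 1.23 rad. All are inside 1.15–1.35 rad. The readings fall slightly low because the rod has some play in the ring.
- **Stillness:** the two readings differ by 0.004 rad, so the lid was standing still.
- **Rod and gripper:** in the last picture the shaft passed through the ring, with tip and collar on opposite sides. The fingers held the handle (opening 14 mm) and the gripper was clear of the lid.
- **Forces:** the force on the tool was at most about 3 N at each reading during the lift.

One small disagreement: my measurements of the heater's heading ranged from 11.8° to 13.8°. I used 13.2°, and the rod went through the eye with no force stop. No check failed, and the job reports no verdict.

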